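# Put the honey dipper in the honey pot and send the pot to its station

### The job

Pull the honey dipper straight up out of its cup in the utensil stand, leaving the stand and the other two wooden tools where they are, and lower it grooved head first into the white honey pot on the sliding carrier, not letting go before the head has reached the bottom. Then slide the carrier by its knob to the left along its rails until it clicks into the detent, where its pointer meets the mark on the slide's front edge, and leave it there with the dipper standing or leaning in the pot. Do not disturb the other things on the worktop.

Things in the scene. Friction and masses are not known exactly. Their poses are not given: they have to be found in the camera images.
- dipper: Wooden honey dipper, 182 mm long, about 40 g, standing head down in one of the stand's three cups (any of them). Grooved head 28 mm in diameter from 0 to 46 mm above the origin, slim round handle 12 mm in diameter from 46 to 165 mm, ball-shaped end 20 mm in diameter at the top. Origin: centre of the flat underside of the head; z runs along the handle to the ball end.
- dipper_top (a point): centre of the ball end of the dipper, 173 mm from its origin along its z
- stand: Loose utensil stand, 0.9 kg: wooden base 184 x 64 x 12 mm with three clear plastic cups in a row along its x axis, axes at x = -60, 0 and +60 mm. Cups: inner diameter about 39 mm, inner floor 16 mm and rim 92 mm above the origin. Origin: centre of the underside of the base, z up.
- muddler: Wooden muddler, 176 mm long, handle 20 to 25 mm thick, head 30 mm in diameter, standing head down in another of the cups; stays there. Origin: centre of the underside of its head, z along it.
- tamper: Wooden pastry tamper, 150 mm long, handle 16 mm thick, head 34 mm and top disc 30 mm in diameter, standing head down in another of the cups; stays there. Origin: centre of the underside of its head, z along it.
- slide: Fixed slide: dark wooden base 100 x 420 x 10 mm with two metal rails along its y axis. Origin: centre of the underside; y runs along the rails in the direction in which the carrier is to be pushed (to the robot's left), z up.
- carrier (a joint): position of the carrier along the slide's +y in m: 0 at the right-hand end stop, 0.14 in the spring detent (the station), 0.20 at the left-hand end stop. The detent gives about 12 N of resistance within 15 mm of the station on either side and holds the carrier there.
- pot_floor (a point): centre of the honey pot's inner floor, 37 mm above the worktop, on the carrier. The white pot is fixed to the carrier: inner diameter about 46 mm, outer 55 mm, rim 67 mm above this point. Axes parallel to the slide's; moves with the carrier.
- knob (a point): middle of the grip of the carrier's upright round wooden knob: 25 mm in diameter, its grip from 13 mm below to 13 mm above this point, on a thinner metal stem; 115 mm behind the pot axis (towards the slide's -y), 69 mm above the worktop, 37 mm above the carrier's board. Moves with the carrier.
- station (a point): top of the small steel mark on the front (-x) edge of the slide, 85 mm from the slide's middle towards its +y. The carrier's small steel pointer, on its front edge beside the pot, stands over this mark when the carrier is at its station.
- mug: bystander (two-tone mug 82 x 118 x 100 mm), loose; leave it alone. Origin: centre of its underside as it stands
- honey_jar: bystander (jar with a screw lid, 65 mm in diameter, 100 mm high), loose; leave it alone. Origin: centre of its underside as it stands
- salt_cellar: bystander (round wooden salt cellar, 91 mm in diameter, 55 mm high), loose; leave it alone. Origin: centre of its underside as it stands
- spice_jar: bystander (slim spice jar, 41 mm in diameter, 105 mm high), loose; leave it alone. Origin: centre of its underside as it stands
- tin: bystander (tin, 76 mm in diameter, 58 mm high), loose; leave it alone. Origin: centre of its underside as it stands
Not all that is in view belongs to the job. Leave any yellow look-alike of the dipper alone.

How it is judged:
By the outcome, as a careful person would: the job done as asked, in the order asked, and still so for the second after the job is handed in, with the robot touching nothing.
It also fails if it takes over 58 s, if anything falls off the work surface, if the arm or the gripper's body presses on something with over 40 N, if the wrist force passes 120 N, or if a joint passes its speed limit or range.

### The arm

A 7-joint arm with a two-finger parallel gripper is mounted at the origin on a cart in front of the work surface, level with it; the furniture and walls round the work are solid. World frame = base frame: x ahead of the robot, y to its left, z up, the work surface at z = 0. Lengths are in m, angles in rad, forces in N, time in s.
With the tool pointing down it reaches from about 0.4 to 0.85 m from the base axis. Payload 10.4 kg.
Tool frame: the origin (TCP) lies at the very end of the fingers, on their centre line; the grasp point (between the pads) lies 19 mm behind it; z points along the fingers, y is the line along which they close (so a half turn about z gives the same grasp; the last joint's range is limited). The gripper opens to 87 mm and grips with 3 to 60 N. Pads are 19 mm wide; open, the fingers measure 117 mm over their backs; the gripper's body (75 mm by 190 mm) begins 51 mm behind the grasp point.
Start: joints at [-1.174, 0.332, -0.065, 1.46, 0.022, 1.35, -0.088], TCP at [0.255, 0.571, 0.223] pointing down, gripper open.
Joint ranges: [-2.6, 2.6], [-0.5, 2.12], [-1.47, 1.34], [0.16, 2.42], [-1.27, 4.41], [0.06, 2.06], [-2.6, 2.6]. Speed limits (rad/s): [2.22, 2.22, 2.79, 2.79, 3.14, 3.14, 3.14].

### API

Orientations are given as a unit quaternion [x, y, z, w].
In Python, from bench import status, camera, order gives the robot as it stands.
- The arm moves only by the tool jog_arm, never from a script. Its argument "plan" is a list of rows, each a list of 7 numbers: the turn, a rotation vector about the tool's x, y, z in rad, then the shift along the tool's x, y, z in mm, then the opening, from -1 (shut) to 1 (fully open). A call has 1 to 12 rows; each row is the pose to reach, as a shift and turn from the pose commanded when the call began, along the tool's axes at that moment; what a row does not reach only later rows make up. A row lasts 1/10 s, in which the tool goes at most 50 mm and 8.59 degrees, less where a joint would pass 70% of its speed; a pose out of reach is approached as far as the arm can. A call with a gripper value outside its range is refused whole. The fingers move at their own pace and stop on an object; "squeeze" is the grip in N (left out, the last holds). Time passes only in rows, so rows that repeat a pose let the fingers close. It gives the time, the measured TCP pose, the force, the opening and the grip force at its end, in the units of the state.
- status.read_state(): the state, without advancing time (a new reading comes with each control period).
- camera(name): name is "side" or "top" or "wrist"; returns a dict with "image" (400x640x3 uint8, red, green, blue), "z_map" (400x640 float32, m along the optical axis (not along the pixel's ray), 0 where there is no reading), "fx", "fy", "cx", "cy" (pixels), "world_from_camera" (4x4, takes a point from camera to world coordinates); the wrist camera has in their place "mount" (4x4, takes a point from camera to tool coordinates, whose origin is the TCP and whose axes are the flange's). Camera axes: x right, y down, z forward; pixel columns grow to the right and rows downward; lengths in m; the calibration is good to about 2 mm. A picture is of the moment at which its call begins: read the wrist's pose just before it.
- order.close_job(): hands the job in; it is judged then, once.
The state is a dict: "time": time; "joint_positions": joint angles; "joint_vel": joint speeds; "joint_torque": joint torques, N m; "ee_pos": TCP position; "eef_rot": TCP orientation; "ft_force": force on the tool from outside, world axes, zero at the start; "torque": the same for the moment, N m; "width": finger opening in m; "grip_force": force on a finger pad.
Only numpy, scipy, OpenCV 4.12 (cv2) and the standard library are available. Lean on these libraries where they do the work, as an engineer would, in place of code of your own. Each camera call takes 0.05 s, during which the arm holds its last target. There are 200 camera calls.

## Working session

There is one attempt and no reset: what is moved stays moved. The work goes in short steps, Python scripts to look and compute and a tool call to move; the robot and the scene stay as the last step left them, time stands still between calls to the robot, and variables do not carry over. Pictures are saved under pics/ and viewed, at most 10 in all, crops included, and the job is handed in when it is done.

Besides the shell and the picture viewer there is one more tool, called after "Emit:" as name(argument=value, ...) on one line, values as JSON. jog_arm: Moves the arm, as the interface text tells. Its arguments: {"type":"object","properties":{"plan":{"type":"array"},"squeeze":{"type":"number"}},"required":["plan"]}

```bash
mkdir -p pics
cat > h.py <<'E'
import numpy as np, cv2, pickle
from bench import status, camera, order
from scipy.spatial.transform import Rotation as R
def grab(n):
    s=status.read_state(); c=camera(n)
    if n=="wrist":
        T=np.eye(4);T[:3,:3]=R.from_quat(s['eef_rot']).as_matrix();T[:3,3]=s['ee_pos']
        c['world_from_camera']=T@c['mount']
    pickle.dump(c,open(n+'.pkl','wb')); return c
def cloud(c):
    z=c['z_map'];v,u=np.mgrid[:400,:640]
    P=np.stack([(u-c['cx'])/c['fx']*z,(v-c['cy'])/c['fy']*z,z,np.ones_like(z)],-1)@c['world_from_camera'].T
    P=P[...,:3];P[z==0]=np.nan;return P
def save(c,f,box=None,k=1):
    im=c['image'][...,::-1]
    if box: im=im[box[1]:box[3],box[0]:box[2]]
    cv2.imwrite('pics/'+f,cv2.resize(im,None,fx=k,fy=k,interpolation=cv2.INTER_CUBIC))
def ax():
    s=status.read_state();print(s['time'],s['ee_pos'],s['ft_force'],s['width']);print(R.from_quat(s['eef_rot']).as_matrix().round(3))
E
python3 - <<'E'
from h import *
ax()
for n in('top','side'):
    c=grab(n);save(c,n+'0.png');print(n,c['fx'],c['world_from_camera'].round(3))
E
```

```text
0.0 [0.2545681  0.5703764  0.22173483] [-0.8753659  -0.24316945 -0.41860677] 0.08707732368101828
[[-0.913  0.408 -0.001]
 [ 0.408  0.913 -0.001]
 [-0.    -0.001 -1.   ]]
top 372.9105076704093 [[-0.03  -0.992  0.12   0.38 ]
 [-1.     0.029 -0.004 -0.041]
 [ 0.    -0.121 -0.993  1.49 ]
 [ 0.     0.     0.     1.   ]]
side 386.1524682091553 [[-0.955  0.136 -0.263  0.88 ]
 [ 0.295  0.401 -0.867  0.994]
 [-0.013 -0.906 -0.423  0.637]
 [ 0.     0.     0.     1.   ]]
```

View pics/top0.png

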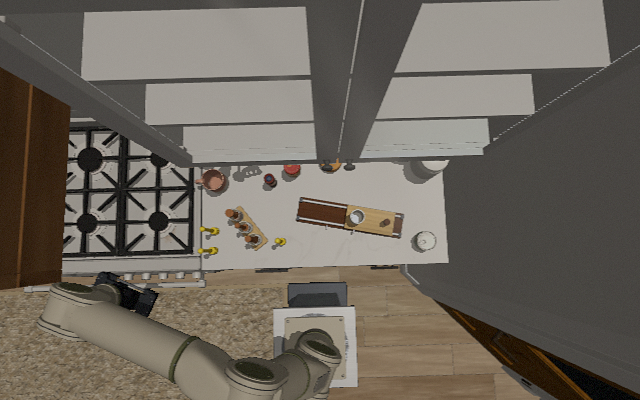

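View pics/side0.png

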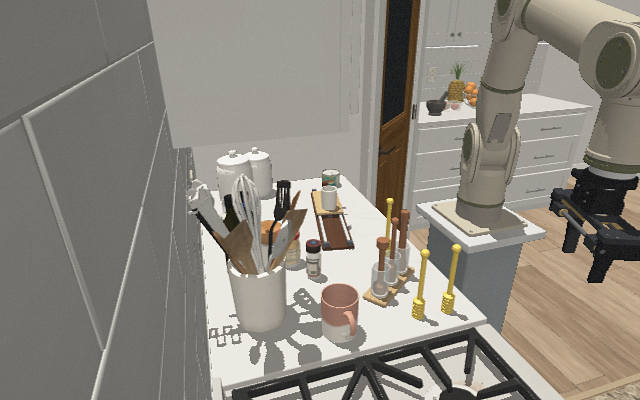

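The top view shows the stand at about (243,228), the slide at (350,217) with the pot at (356,216) and the knob at (387,222), and yellow look-alikes at (208,231), (207,251) and (280,241). The side view shows the stand tools at about (381,265), (395,245) and (403,230). I'll enlarge both.

Run:
```python
from h import *
a=pickle.load(open('top.pkl','rb'));b=pickle.load(open('side.pkl','rb'))
ia=cv2.resize(a['image'][190:260,200:290],None,fx=4.4,fy=4.4,interpolation=cv2.INTER_CUBIC)
ib=cv2.resize(b['image'][195:310,350:430],None,fx=4.8,fy=4.8,interpolation=cv2.INTER_CUBIC)
ic=cv2.resize(a['image'][190:245,290:410],None,fx=3.3,fy=3.3,interpolation=cv2.INTER_CUBIC)
o=np.zeros((560,790,3),np.uint8);o[:308,:396]=ia;o[310:310+ic.shape[0],:396]=ic[:,:396];o[:552,400:784]=ib[:, :384]
cv2.imwrite('pics/crop0.png',o[...,::-1])
P=cloud(a);Q=cloud(b)
def blobs(P,x0,x1,y0,y1,z0,z1):
    m=((P>[x0,y0,z0])&(P<[x1,y1,z1])).all(-1).astype(np.uint8)
    n,l,s,c=cv2.connectedComponentsWithStats(m,connectivity=8)
    for i in range(1,n):
        if s[i,4]>3: p=P[l==i];print(s[i,4],c[i].round(0),'mean',p.mean(0).round(3),'min',p.min(0).round(3),'max',p.max(0).round(3))
for nm,X in(('top',P),('side',Q)):
    print(nm,'high');blobs(X,.2,.7,.1,.6,.12,.3)
print('all top');blobs(P,.25,.8,-.5,.6,.05,.3)
print('slide');blobs(P,.3,.65,-.3,.25,.006,.3)
```

```text
top high
61 [229. 213.] mean [0.513 0.29  0.166] min [0.5   0.277 0.15 ] max [0.527 0.305 0.173]
37 [238. 225.] mean [0.466 0.255 0.184] min [0.457 0.248 0.122] max [0.474 0.265 0.203]
37 [203. 229.] mean [0.459 0.382 0.168] min [0.45  0.374 0.121] max [0.468 0.392 0.185]
55 [248. 239.] mean [0.419 0.218 0.182] min [0.407 0.209 0.125] max [0.431 0.231 0.197]
28 [277. 240.] mean [0.41  0.119 0.177] min [0.401 0.111 0.121] max [0.419 0.129 0.185]
40 [201. 250.] mean [0.383 0.386 0.169] min [0.374 0.379 0.122] max [0.392 0.397 0.188]
6 [156. 298.] mean [0.241 0.485 0.296] min [0.233 0.482 0.293] max [0.248 0.487 0.299]
6 [151. 308.] mean [0.208 0.499 0.296] min [0.2   0.497 0.295] max [0.215 0.502 0.299]
side high
14 [299. 193.] mean [0.697 0.24  0.293] min [0.692 0.233 0.289] max [0.699 0.253 0.297]
105 [389. 207.] mean [0.408 0.123 0.157] min [0.397 0.113 0.12 ] max [0.416 0.129 0.184]
14 [551. 209.] mean [0.255 0.486 0.297] min [0.25  0.477 0.294] max [0.262 0.502 0.3  ]
14 [306. 211.] mean [0.697 0.296 0.274] min [0.694 0.292 0.264] max [0.699 0.3   0.281]
401 [400. 226.] mean [0.43
[... 1802 characters left out ...]
 182.] mean [0.637 0.153 0.082] min [0.625 0.136 0.006] max [0.65  0.176 0.112]
4 [279. 184.] mean [0.642 0.128 0.007] min [0.639 0.123 0.006] max [0.644 0.132 0.009]
4 [300. 186.] mean [0.63  0.045 0.008] min [0.625 0.043 0.007] max [0.633 0.047 0.009]
2256 [343. 216.] mean [ 0.5   -0.125  0.026] min [ 0.414 -0.3    0.006] max [0.584 0.062 0.11 ]
406 [254. 236.] mean [0.434 0.22  0.059] min [0.375 0.178 0.006] max [0.506 0.25  0.197]
4 [239. 225.] mean [0.467 0.248 0.195] min [0.463 0.248 0.191] max [0.47  0.249 0.201]
73 [279. 241.] mean [0.41  0.119 0.094] min [0.399 0.104 0.006] max [0.423 0.159 0.185]
4 [295. 252.] mean [0.364 0.069 0.007] min [0.358 0.065 0.007] max [0.37  0.073 0.008]
```

View pics/crop0.png

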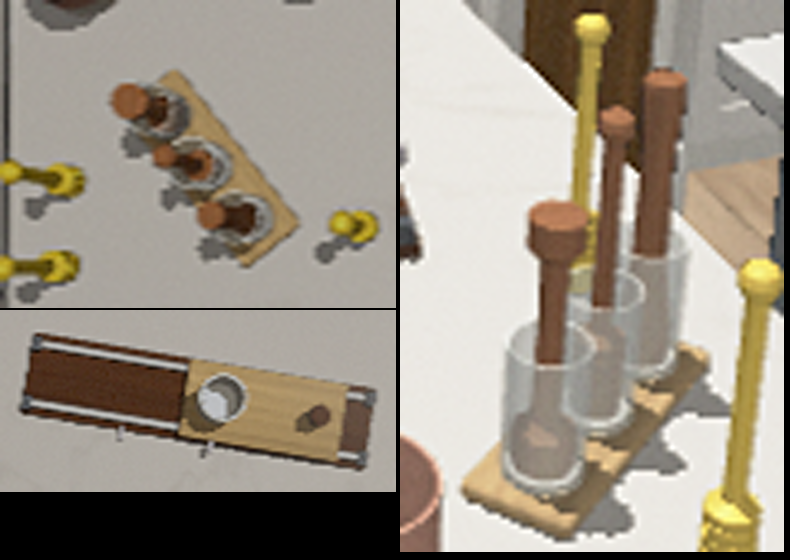

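The enlarged crop settles it. The dipper with the small ball end is in the middle cup (ball at about top-view pixel (238,225)), the tamper with the disc is in the far cup, and the thick muddler is in the near cup. Measured ball top z is 0.20, against the expected 0.198. I'll approach above it with the fingers closing across the row.

```bash
cat >> h.py <<'E'
def rel(p,yaw):
    "row (turn, shift mm) for TCP at p, tool down, tool y axis at world angle yaw deg"
    s=status.read_state();M=R.from_quat(s['eef_rot']).as_matrix();a=np.radians(yaw)
    y=np.array([np.cos(a),np.sin(a),0]);z=np.array([0,0,-1.]);D=np.stack([np.cross(y,z),y,z],1)
    print('rel',R.from_matrix(M.T@D).as_rotvec().round(3),(M.T@(np.array(p)-s['ee_pos'])*1000).round(1))
E
python3 -c "
from h import *
rel([.466,.255,.29],-52.3)"
```

```text
rel [-1.000e-03  1.000e-03  2.064e+00] [-321.6 -202.   -67.9]
```

Emit:
jog_arm(plan=[[0,0,0,0,0,-50,1],[0,0,2.064,-322,-202,-68,1],[0,0,2.064,-322,-202,-68,1],[0,0,2.064,-322,-202,-68,1],[0,0,2.064,-322,-202,-68,1],[0,0,2.064,-322,-202,-68,1],[0,0,2.064,-322,-202,-68,1],[0,0,2.064,-322,-202,-68,1],[0,0,2.064,-322,-202,-68,1],[0,0,2.064,-322,-202,-68,1],[0,0,2.064,-322,-202,-68,1],[0,0,2.064,-322,-202,-68,1]])

```text
time: 1.3
ee_pos: [0.4664, 0.2547, 0.2902]
eef_rot: [0.862, 0.508, -0.0, -0.0]
ft_force: [0.1, -0.1, -1.3]
width: 0.0868
grip_force: 0.0
```

```bash
python3 -c "
from h import *
ax();rel([.466,.255,.29],-52.3)"
```

```text
1.3 [0.46638631 0.2546963  0.29020744] [ 0.12140028 -0.11488168 -1.30952683] 0.08680171645814805
[[ 0.485  0.875 -0.001]
 [ 0.875 -0.485 -0.   ]
 [-0.001 -0.    -1.   ]]
rel [-0.     0.001  0.407] [ 0.1 -0.5  0.2]
```

Emit:
jog_arm(plan=[[0,0,0.407,0,0,0,1],[0,0,0.407,0,0,0,1],[0,0,0.407,0,0,0,1],[0,0,0.407,0,0,0,1],[0,0,0.407,0,0,0,1]])

```text
time: 1.8
ee_pos: [0.4663, 0.255, 0.2904]
eef_rot: [0.945, 0.328, -0.0, 0.0]
ft_force: [0.1, 0.2, 0.8]
width: 0.087
grip_force: 0.0
```

Run:
```python
from h import *
ax();c=grab('wrist');save(c,'w1.png');P=cloud(c)
from scipy.ndimage import label
for lo,hi in((.19,.21),(.175,.21),(.14,.175),(.1,.14),(.09,.1)):
    m=((P[...,2]>lo)&(P[...,2]<hi));l,n=label(m)
    for i in range(1,n+1):
        p=P[l==i]
        if len(p)>30:print(lo,len(p),p.mean(0).round(4),p.min(0).round(3),p.max(0).round(3))
```

```text
1.8 [0.46631416 0.25502232 0.29035781] [0.13008754 0.15804962 0.77544726] 0.08701808868481516
[[ 0.785  0.62  -0.   ]
 [ 0.62  -0.785 -0.   ]
 [-0.    -0.    -1.   ]]
0.19 471 [0.4653 0.2566 0.1958] [0.455 0.246 0.19 ] [0.474 0.266 0.199]
0.19 296 [0.4205 0.2227 0.1916] [0.41  0.212 0.19 ] [0.428 0.231 0.194]
0.175 516 [0.4574 0.3815 0.1798] [0.446 0.373 0.175] [0.466 0.392 0.184]
0.175 448 [0.3822 0.3864 0.1799] [0.372 0.378 0.175] [0.39  0.397 0.184]
0.175 495 [0.4655 0.2568 0.1954] [0.455 0.246 0.188] [0.474 0.266 0.199]
0.175 520 [0.4221 0.2238 0.1884] [0.408 0.21  0.175] [0.429 0.232 0.194]
0.175 251 [0.4107 0.1223 0.1793] [0.4   0.111 0.175] [0.418 0.129 0.183]
0.14 122 [0.4601 0.3781 0.1562] [0.453 0.373 0.141] [0.466 0.384 0.175]
0.14 1030 [0.5117 0.2908 0.1656] [0.497 0.276 0.161] [0.526 0.305 0.168]
0.14 247 [0.385  0.3849 0.1581] [0.378 0.377 0.14 ] [0.39  0.397 0.175]
0.14 92 [0.4678 0.2586 0.1548] [0.463 0.252 0.14 ] [0.47  0.262 0.169]
0.14 242 [0.4237 0.2249 0.1579] [0.412 0.214 0.14 ] [0.428 0.232 0.175]
0.14 233 [0.4108 0.1238 0.1584] [0.401 0.116 0.14 ] [0.418 0.13 
[... 236 characters left out ...]
 0.2587 0.1216] [0.461 0.253 0.101] [0.47  0.262 0.14 ]
0.1 247 [0.4227 0.2246 0.1209] [0.412 0.212 0.1  ] [0.427 0.23  0.14 ]
0.09 198 [0.6339 0.1692 0.0951] [0.623 0.15  0.09 ] [0.654 0.177 0.1  ]
0.09 3428 [0.6904 0.073  0.0979] [0.659 0.039 0.09 ] [0.723 0.103 0.1  ]
0.09 251 [0.5178 0.299  0.0916] [0.49  0.271 0.09 ] [0.535 0.315 0.093]
0.09 279 [0.4683 0.258  0.0916] [0.442 0.234 0.09 ] [0.488 0.278 0.094]
0.09 47 [0.3841 0.3855 0.0953] [0.379 0.382 0.09 ] [0.386 0.392 0.1  ]
0.09 86 [0.4102 0.236  0.0916] [0.396 0.225 0.09 ] [0.428 0.242 0.093]
0.09 106 [0.4291 0.2064 0.0916] [0.41  0.196 0.09 ] [0.44  0.225 0.094]
0.09 50 [0.4229 0.2245 0.0951] [0.414 0.215 0.09 ] [0.426 0.23  0.1  ]
```

View pics/w1.png

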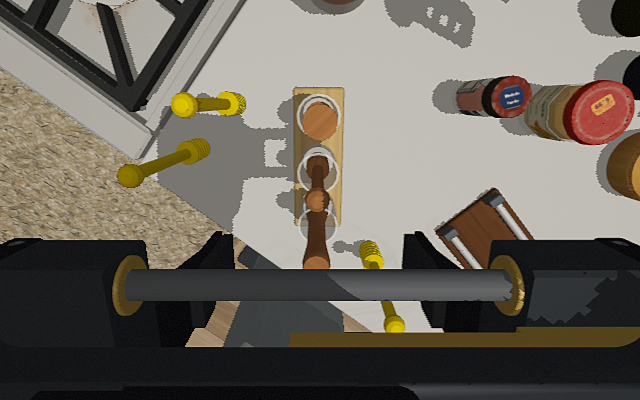

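The wrist view shows the ball at (317,200), the row vertical in the image so the fingers straddle it across, and no neighbour in the fingers' way. Ball centre is at (0.465, 0.2565), with its top at 0.199. Descending.

Emit:
jog_arm(plan=[[0,0,0,0,-2,30,1],[0,0,0,0,-2,60,1],[0,0,0,0,-2,90,1],[0,0,0,0,-2,120,1],[0,0,0,0,-2,140,1],[0,0,0,0,-2,150,1],[0,0,0,0,-2,150,1]])

```text
time: 2.55
ee_pos: [0.4647, 0.2563, 0.1396]
eef_rot: [0.945, 0.327, -0.001, 0.0]
ft_force: [-0.1, 0.5, 0.4]
width: 0.0874
grip_force: 0.0
```

Emit:
jog_arm(plan=[[0,0,0,0,0,0,0.2],[0,0,0,0,0,0,-0.2],[0,0,0,0,0,0,-0.5],[0,0,0,0,0,0,-0.7],[0,0,0,0,0,0,-0.8],[0,0,0,0,0,0,-1],[0,0,0,0,0,0,-1],[0,0,0,0,0,0,-1],[0,0,0,0,0,0,-1],[0,0,0,0,0,0,-1]], squeeze=25)

```text
time: 3.55
ee_pos: [0.4652, 0.2566, 0.1405]
eef_rot: [0.945, 0.326, 0.0, -0.0]
ft_force: [0.5, -0.3, 0.7]
width: 0.0179
grip_force: 25.0
```

Run:
```python
from h import *
ax();c=grab('side');save(c,'s2.png',(330,130,470,320),3.1)
```

```text
3.55 [0.46521793 0.25663969 0.14054178] [ 0.47144874 -0.33019667  0.71354353] 0.01788193449716397
[[ 0.787  0.617  0.   ]
 [ 0.617 -0.787  0.   ]
 [ 0.    -0.    -1.   ]]
```

View pics/s2.png

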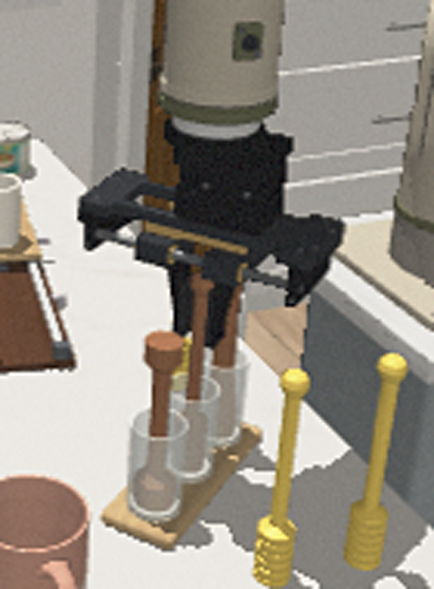

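The gripper stopped at 17.9 mm, which means it has the ball end rather than the 12 mm handle; the side view shows the ball high up between the fingers at (203,285). The body blocks going lower, so I'll regrip with the pads centred on the ball. The dipper then hangs plumb from it.

Emit:
jog_arm(plan=[[0,0,0,0,0,0,0],[0,0,0,0,0,0,0],[0,0,0,0,0,0,0],[0,0,0,0,0,-15,0],[0,0,0,0,0,-29,0],[0,0,0,0,0,-29,0]])

```text
time: 4.2
ee_pos: [0.4663, 0.2573, 0.1717]
eef_rot: [0.945, 0.326, 0.002, -0.001]
ft_force: [0.8, 0.3, 0.4]
width: 0.0427
grip_force: 0.0
```

Emit:
jog_arm(plan=[[0,0,0,0,0,0,-0.3],[0,0,0,0,0,0,-0.4],[0,0,0,0,0,0,-0.5],[0,0,0,0,0,0,-0.7],[0,0,0,0,0,0,-0.9],[0,0,0,0,0,0,-1],[0,0,0,0,0,0,-1],[0,0,0,0,0,0,-1]], squeeze=25)

```text
time: 5.0
ee_pos: [0.4652, 0.2566, 0.1695]
eef_rot: [0.945, 0.326, 0.0, -0.0]
ft_force: [-0.6, 0.1, -0.1]
width: 0.0182
grip_force: 25.0
```

Emit:
jog_arm(plan=[[0,0,0,0,0,-10,-1],[0,0,0,0,0,-25,-1],[0,0,0,0,0,-45,-1],[0,0,0,0,0,-65,-1],[0,0,0,0,0,-90,-1],[0,0,0,0,0,-115,-1],[0,0,0,0,0,-140,-1],[0,0,0,0,0,-165,-1],[0,0,0,0,0,-185,-1],[0,0,0,0,0,-200,-1],[0,0,0,0,0,-200,-1]])

```text
time: 6.1
ee_pos: [0.4658, 0.2568, 0.3722]
eef_rot: [0.945, 0.326, 0.002, -0.001]
ft_force: [0.2, -0.2, -0.5]
width: 0.0184
grip_force: 25.0
```

Run:
```python
from h import *
ax();c=grab('side');save(c,'s3.png',(300,80,480,320),2.4)
b=grab('top')
P=cloud(b);Q=cloud(c)
for nm,X in(('top',P),('side',Q)):
  for cx,cy in((.513,.29),(.421,.222)):
    m=(abs(X[...,0]-cx)<.03)&(abs(X[...,1]-cy)<.03)&(X[...,2]>.12)&(X[...,2]<.21);print(nm,m.sum(),X[m].mean(0).round(4) if m.any() else'')
for lo in(.19,.2,.21,.22,.23,.25,.27,.29,.31,.33):
    m=(abs(Q[...,0]-.465)<.05)&(abs(Q[...,1]-.256)<.05)&(Q[...,2]>lo)&(Q[...,2]<lo+.01)
    if m.any():print(lo,m.sum(),Q[m].mean(0).round(4),np.ptp(Q[m],0).round(3))
```

```text
6.1 [0.46581302 0.25684492 0.37223698] [ 0.19134894 -0.18530092 -0.46128401] 0.018429363454346086
[[ 0.787  0.617  0.003]
 [ 0.617 -0.787  0.003]
 [ 0.004  0.    -1.   ]]
top 17 [0.521  0.2876 0.1643]
top 56 [0.4193 0.2182 0.1806]
side 201 [0.513  0.296  0.1543]
side 236 [0.4191 0.2253 0.1628]
0.19 21 [0.4212 0.2222 0.1929] [0.012 0.022 0.005]
0.22 43 [0.4682 0.2643 0.2249] [0.026 0.022 0.01 ]
0.23 45 [0.4688 0.2643 0.2349] [0.025 0.021 0.01 ]
0.25 56 [0.4685 0.2642 0.2552] [0.024 0.021 0.01 ]
0.27 25 [0.4667 0.2604 0.2742] [0.016 0.012 0.01 ]
0.29 22 [0.4659 0.2604 0.2947] [0.01  0.009 0.009]
0.31 24 [0.4654 0.2601 0.3149] [0.01  0.011 0.01 ]
0.33 23 [0.4659 0.2605 0.3357] [0.012 0.01  0.009]
```

View pics/s3.png

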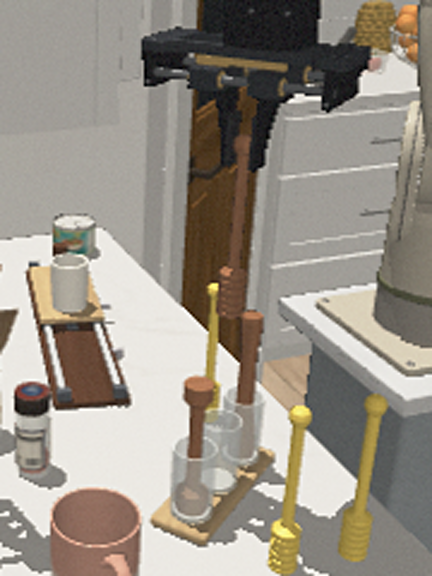

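The side view shows the dipper hanging plumb from the gripper at (237,230) with its head bottom near z = 0.218. Both neighbours are still in place. Next I'll refine the pot centre and slide direction.

Run:
```python
from h import *
for n in('top','side'):
    P=cloud(pickle.load(open(n+'.pkl','rb')))
    m=(abs(P[...,0]-.494)<.05)&(abs(P[...,1]+.172)<.05)&(P[...,2]>.098)&(P[...,2]<.112);p=P[m]
    (c,r)=cv2.minEnclosingCircle(p[:,:2].astype(np.float32));print(n,'rim',len(p),np.round(c,4),round(r,4),p[:,2].mean())
    m=(abs(P[...,0]-.47)<.03)&(abs(P[...,1]+.283)<.03)&(P[...,2]>.077)&(P[...,2]<.09);p=P[m]
    if len(p)>3:(c,r)=cv2.minEnclosingCircle(p[:,:2].astype(np.float32));print('knob',len(p),np.round(c,4),round(r,4),p[:,2].mean())
    m=(P[...,0]>.4)&(P[...,0]<.6)&(P[...,1]>-.36)&(P[...,1]<.08)&(P[...,2]>.005)&(P[...,2]<.05)
    k,l=cv2.connectedComponents(m.astype(np.uint8));i=np.bincount(l[l>0]).argmax();p=P[l==i]
    print('slide',cv2.minAreaRect(p[:,:2].astype(np.float32)))
a=np.radians(90-12.7)
rel([.4935,-.172,.372],-52.3)
```

```text
top rim 49 [ 0.4933 -0.1713] 0.0275 0.10434040248150384
knob 35 [ 0.471  -0.2829] 0.0122 0.08232639877701861
slide ((0.4929095208644867, -0.14896872639656067), (0.42882513999938965, 0.11592632532119751), 78.35142517089844)
side rim 74 [ 0.4884 -0.1725] 0.0295 0.10279439498138258
knob 19 [ 0.4663 -0.2821] 0.0132 0.08222732894864124
slide ((0.4885472357273102, -0.1444055140018463), (0.4149262607097626, 0.11179117858409882), 78.71553802490234)
rel [-0.    -0.     0.007] [-242.   354.8   -2.6]
```

Emit:
jog_arm(plan=[[0,0,0,-8,11,0,-1],[0,0,0,-24,35,0,-1],[0,0,0,-49,71,0,-1],[0,0,0,-75,109,0,-1],[0,0,0,-101,147,0,-1],[0,0,0,-127,185,0,-1],[0,0,0,-153,222,0,-1],[0,0,0,-179,260,0,-1],[0,0,0,-205,297,0,-1],[0,0,0,-227,329,0,-1],[0,0,0,-240,348,0,-1],[0,0,0,-244,354,0,-1]], squeeze=35)

```text
time: 7.4
ee_pos: [0.49, -0.1763, 0.3689]
eef_rot: [0.946, 0.324, -0.001, -0.0]
ft_force: [-0.0, -0.5, -0.5]
width: 0.0182
grip_force: 35.0
```

Run:
```python
from h import *
ax()
import numpy as np
for n in('side','wrist'):
    c=grab(n);P=cloud(c)
    print(n)
    for lo in(.21,.23,.25,.28,.31,.34):
        m=(abs(P[...,0]-.492)<.06)&(abs(P[...,1]+.172)<.06)&(P[...,2]>lo)&(P[...,2]<lo+.015)
        if m.sum()>3:print(lo,m.sum(),P[m].mean(0).round(4),P[m].min(0).round(3),P[m].max(0).round(3))
    m=(abs(P[...,0]-.492)<.05)&(abs(P[...,1]+.172)<.05)&(P[...,2]>.099)&(P[...,2]<.112);p=P[m]
    if len(p)>5:(q,r)=cv2.minEnclosingCircle(p[:,:2].astype(np.float32));print('rim',len(p),np.round(q,4),round(r,4))
rel([.492,-.172,.372],-52.3)
a=pickle.load(open('side.pkl','rb'));im=np.zeros((400,800,3),np.uint8)
im[:,:640]=c['image'];im[:,640:]=cv2.resize(a['image'][100:260,290:370],(160,320))[:, :160].repeat(1,0)[:320] if 0 else 0
im[:320,640:]=cv2.resize(a['image'][80:240,290:370],(160,320))
cv2.imwrite('pics/w4.png',im[...,::-1])
```

```text
7.4 [ 0.48998308 -0.17629578  0.36889438] [-0.02030703 -0.51762272 -0.54320064] 0.018214994719567428
[[ 0.79   0.613 -0.001]
 [ 0.613 -0.79  -0.   ]
 [-0.001 -0.    -1.   ]]
side
0.21 20 [ 0.4903 -0.169   0.2212] [ 0.478 -0.176  0.217] [ 0.5   -0.163  0.225]
0.23 35 [ 0.4896 -0.17    0.2366] [ 0.476 -0.183  0.23 ] [ 0.5   -0.161  0.245]
0.25 37 [ 0.4891 -0.1697  0.2583] [ 0.472 -0.181  0.252] [ 0.5   -0.161  0.265]
0.28 14 [ 0.4872 -0.1719  0.2874] [ 0.484 -0.177  0.28 ] [ 0.491 -0.166  0.295]
rim 68 [ 0.4896 -0.1725] 0.0295
wrist
0.21 50 [ 0.4971 -0.1691  0.2197] [ 0.485 -0.185  0.216] [ 0.503 -0.162  0.225]
0.23 85 [ 0.4975 -0.1696  0.2386] [ 0.483 -0.186  0.23 ] [ 0.503 -0.162  0.245]
0.25 581 [ 0.4926 -0.1734  0.2617] [ 0.476 -0.19   0.251] [ 0.503 -0.162  0.265]
0.28 83 [ 0.4926 -0.1731  0.2876] [ 0.487 -0.18   0.281] [ 0.495 -0.17   0.295]
0.31 126 [ 0.4926 -0.173   0.3178] [ 0.487 -0.18   0.31 ] [ 0.495 -0.17   0.325]
0.34 186 [ 0.4926 -0.173   0.3479] [ 0.486 -0.18   0.34 ] [ 0.495 -0.17   0.355]
rim 335 [ 0.4912 -0.1726] 0.0274
rel [-0.001  0.001  0.004] [ 1.9 -0.5 -3.1]
```

View pics/w4.png

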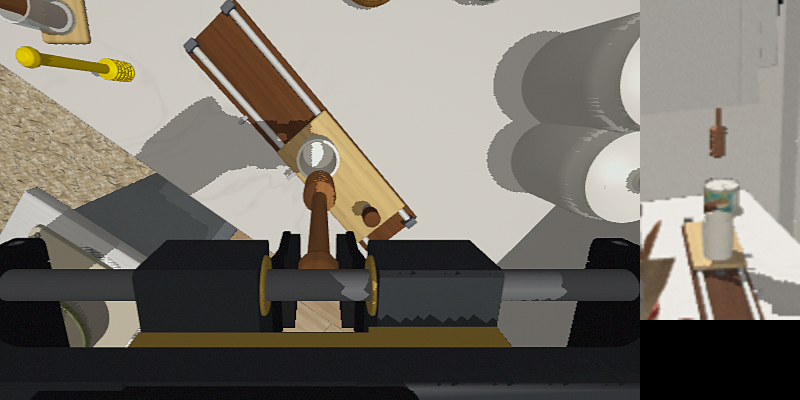

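The wrist view shows the dipper head at (320,185) in line with the pot at (318,155). The measured head axis agrees with the rim centre (0.491, -0.1726) to within about 3 mm. Lowering.

Emit:
jog_arm(plan=[[0,0,0,0,0,0,-1],[0,0,0,0,0,25,-1],[0,0,0,0,0,55,-1],[0,0,0,0,0,85,-1],[0,0,0,0,0,110,-1],[0,0,0,0,0,130,-1],[0,0,0,0,0,150,-1],[0,0,0,0,0,165,-1],[0,0,0,0,0,172,-1],[0,0,0,0,0,172,-1]])

```text
time: 8.5
ee_pos: [0.4913, -0.1713, 0.1969]
eef_rot: [0.945, 0.327, -0.001, -0.0]
ft_force: [0.1, 0.4, 0.2]
width: 0.018
grip_force: 35.0
```

Emit:
jog_arm(plan=[[0,0,0,0,0,2,-1],[0,0,0,0,0,4,-1],[0,0,0,0,0,6,-1],[0,0,0,0,0,6,-1]])

```text
time: 8.9
ee_pos: [0.4916, -0.1725, 0.1915]
eef_rot: [0.945, 0.326, 0.0, -0.0]
ft_force: [0.1, -0.4, -0.5]
width: 0.0182
grip_force: 35.0
```

Emit:
jog_arm(plan=[[0,0,0,0,0,1,-1],[0,0,0,0,0,2,-1],[0,0,0,0,0,2,-1]])

```text
time: 9.2
ee_pos: [0.492, -0.1727, 0.19]
eef_rot: [0.945, 0.326, 0.001, 0.0]
ft_force: [-0.3, -1.2, 4.4]
width: 0.0179
grip_force: 35.0
```

Contact reads 4.4 N at the expected depth, so the head is on the pot floor. Releasing and rising.

Emit:
jog_arm(plan=[[0,0,0,0,0,0.5,-1],[0,0,0,0,0,0.5,-1],[0,0,0,0,0,0,-0.4],[0,0,0,0,0,0,-0.2],[0,0,0,0,0,0,0],[0,0,0,0,0,0,0.2],[0,0,0,0,0,0,0.2],[0,0,0,0,0,-20,0.2],[0,0,0,0,0,-50,0.2],[0,0,0,0,0,-90,0.2],[0,0,0,0,0,-120,0.2],[0,0,0,0,0,-120,0.2]])

```text
time: 10.4
ee_pos: [0.493, -0.1731, 0.3133]
eef_rot: [0.945, 0.326, 0.003, 0.001]
ft_force: [1.2, -0.1, 0.4]
width: 0.052
grip_force: 0.0
```

Run:
```python
from h import *
ax()
for n in('wrist','side'):
    c=grab(n);P=cloud(c);print(n)
    for lo in(.11,.14,.17,.195,.205,.21):
        m=(abs(P[...,0]-.492)<.06)&(abs(P[...,1]+.172)<.06)&(P[...,2]>lo)&(P[...,2]<lo+.015)
        if m.sum()>3:print(lo,m.sum(),P[m].mean(0).round(4),P[m].min(0).round(3),P[m].max(0).round(3))
    m=(abs(P[...,0]-.47)<.03)&(abs(P[...,1]+.283)<.03)&(P[...,2]>.077)&(P[...,2]<.09);p=P[m]
    if len(p)>3:(q,r)=cv2.minEnclosingCircle(p[:,:2].astype(np.float32));print('knob',len(p),np.round(q,4),round(r,4),p[:,2].mean())
c=pickle.load(open('wrist.pkl','rb'));save(c,'w5.png')
rel([.4695,-.284,.30],-11.4)
```

```text
10.4 [ 0.49301909 -0.17314098  0.31333793] [ 1.18653824 -0.06944906  0.38433987] 0.05203022228204398
[[ 0.787  0.617  0.006]
 [ 0.617 -0.787 -0.   ]
 [ 0.005  0.004 -1.   ]]
wrist
0.11 28 [ 0.4943 -0.1703  0.1178] [ 0.49  -0.177  0.111] [ 0.496 -0.167  0.125]
0.14 40 [ 0.4943 -0.1702  0.148 ] [ 0.489 -0.176  0.14 ] [ 0.497 -0.167  0.155]
0.17 47 [ 0.4943 -0.17    0.1778] [ 0.489 -0.177  0.17 ] [ 0.497 -0.167  0.185]
0.205 474 [ 0.4922 -0.172   0.2164] [ 0.482 -0.183  0.209] [ 0.501 -0.163  0.22 ]
0.21 481 [ 0.4921 -0.1721  0.2165] [ 0.482 -0.183  0.21 ] [ 0.501 -0.163  0.221]
knob 67 [ 0.469  -0.2831] 0.0122 0.08024417162769514
side
0.11 17 [ 0.4905 -0.1699  0.1176] [ 0.485 -0.176  0.11 ] [ 0.495 -0.165  0.125]
0.14 15 [ 0.4897 -0.1698  0.147 ] [ 0.485 -0.175  0.141] [ 0.495 -0.165  0.154]
0.17 18 [ 0.4897 -0.1703  0.1774] [ 0.485 -0.178  0.17 ] [ 0.495 -0.167  0.184]
0.195 15 [ 0.4902 -0.1689  0.2034] [ 0.482 -0.175  0.197] [ 0.497 -0.164  0.209]
0.205 25 [ 0.4904 -0.1676  0.2137] [ 0.481 -0.175  0.206] [ 0.499 -0.16   0.22 ]
0.21 22 [ 0.4903 -0.1674  0.2164] [ 0.481 -0.177  0.211] [ 0.499 -0.16   0.222]
knob 17 [ 0.468  -0.2832] 0.0112 0.08239420865471828
rel [ 0.001 -0.001 -0.707] [-86.3  74.    9.5]
```

View pics/w5.png

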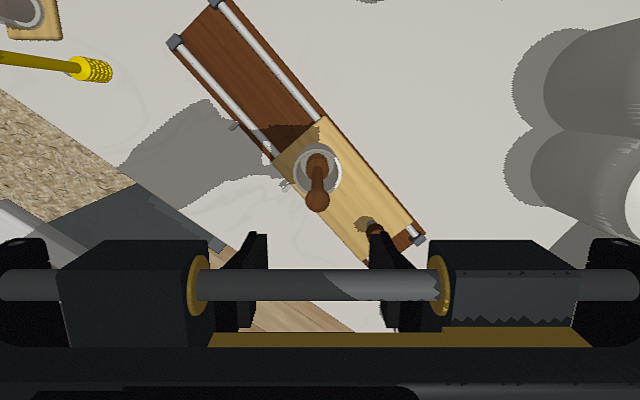

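The dipper stands upright in the pot, base at (317,160) and ball at (318,200), with its top at z = 0.22. Checking where the wrist camera sits before going down beside it.

Run:
```python
from h import *
c=pickle.load(open('wrist.pkl','rb'));print(c['mount'].round(3),status.read_state()['joint_positions'])
rel([.469,-.284,.31],-11.4)
```

```text
[[-0.    -0.962 -0.272  0.074]
 [ 1.    -0.    -0.    -0.001]
 [ 0.    -0.272  0.962 -0.162]
 [ 0.     0.     0.     1.   ]] [-0.46760886  0.05339145  0.75824584  1.62519621 -0.03722281  1.47696321
 -0.61249242]
rel [ 0.001 -0.001 -0.707] [-86.6  73.7  -0.5]
```

The camera protrudes on the tool +x side. Keeping the present yaw puts it about 75 mm from the dipper, and the knob is round, so I won't turn the tool. Moving over the knob and descending.

Emit:
jog_arm(plan=[[0,0,0,-30,25,0,1],[0,0,0,-60,50,0,1],[0,0,0,-87,73,0,1],[0,0,0,-87,73,0,1],[0,0,0,-87,73,40,1],[0,0,0,-87,73,80,1],[0,0,0,-87,73,120,1],[0,0,0,-87,73,160,1],[0,0,0,-87,73,195,1],[0,0,0,-87,73,215,1],[0,0,0,-87,73,215,1]])

```text
time: 11.6
ee_pos: [0.4657, -0.282, 0.0909]
eef_rot: [0.945, 0.326, -0.003, -0.002]
ft_force: [-0.9, -0.4, -0.1]
width: 0.0869
grip_force: 0.0
```

Run:
```python
from h import *
ax();rel([.469,-.284,.052],-52)
```

```text
11.6 [ 0.46567928 -0.28202302  0.09086455] [-0.85790053 -0.3627892  -0.05406638] 0.0868844403649371
[[ 0.787  0.617 -0.007]
 [ 0.617 -0.787  0.002]
 [-0.004 -0.006 -1.   ]]
rel [-0.006  0.004  0.002] [ 1.5  3.8 38.8]
```

Emit:
jog_arm(plan=[[0,0,0,1,1,15,1],[0,0,0,1,1,30,1],[0,0,0,1,1,43,1],[0,0,0,1,1,43,1],[0,0,0,1,1,43,1]])

```text
time: 12.1
ee_pos: [0.4694, -0.2839, 0.0515]
eef_rot: [0.945, 0.326, -0.0, -0.0]
ft_force: [0.0, -0.5, 0.2]
width: 0.0868
grip_force: 0.0
```

Emit:
jog_arm(plan=[[0,0,0,0,0,0,0],[0,0,0,0,0,0,-0.2],[0,0,0,0,0,0,-0.4],[0,0,0,0,0,0,-0.6],[0,0,0,0,0,0,-0.8],[0,0,0,0,0,0,-1],[0,0,0,0,0,0,-1],[0,0,0,0,0,0,-1],[0,0,0,0,0,0,-1]], squeeze=45)

```text
time: 13.0
ee_pos: [0.4709, -0.2841, 0.0519]
eef_rot: [0.945, 0.326, 0.001, 0.001]
ft_force: [3.5, -1.4, -4.5]
width: 0.024
grip_force: 45.0
```

Run:
```python
from h import *
ax()
d=np.array([np.cos(np.radians(78.6)),np.sin(np.radians(78.6)),0])
M=R.from_quat(status.read_state()['eef_rot']).as_matrix()
print('dir in tool',M.T@d,'140mm',M.T@d*140)
```

```text
13.0 [ 0.47085082 -0.28414706  0.0518538 ] [ 3.53885486 -1.4430091  -4.45601817] 0.02396592820114218
[[ 0.787  0.617  0.003]
 [ 0.617 -0.787 -0.001]
 [ 0.001  0.003 -1.   ]]
dir in tool [ 7.60517642e-01 -6.49316910e-01 -6.82697046e-04] 140mm [ 1.06472470e+02 -9.09043675e+01 -9.55775864e-02]
```

The knob is held. The pointer (284,186) and mark (234,126) in the last wrist picture suggest the carrier is not starting at 0, so I'll measure the remaining travel.

Run:
```python
from h import *
c=pickle.load(open('wrist.pkl','rb'));P=cloud(c)
d=np.array([np.cos(np.radians(78.6)),np.sin(np.radians(78.6))]);n=np.array([-d[1],d[0]])
pot=np.array([.4915,-.1725])
s=(P[...,:2]-pot)@d; t=(P[...,:2]-pot)@n
for nm,(u,v) in dict(pointer=(284,186),mark=(234,126)).items():
    w=np.s_[v-12:v+13,u-12:u+13]
    m=(t[w]>.0515)&(t[w]<.08)&(P[w][...,2]>.004)
    print(nm,m.sum(),np.c_[s[w][m],t[w][m],P[w][m][:,2]].mean(0).round(4),'s range',s[w][m].min().round(4),s[w][m].max().round(4))
im=cv2.resize(c['image'][110:205,210:310],None,fx=6,fy=6,interpolation=cv2.INTER_CUBIC);cv2.imwrite('pics/c6.png',im[...,::-1])
```

```text
pointer 36 [-0.0002  0.0562  0.03  ] s range -0.0034 0.0026
mark 46 [0.1064 0.0571 0.0129] s range 0.1036 0.1097
```

View pics/c6.png

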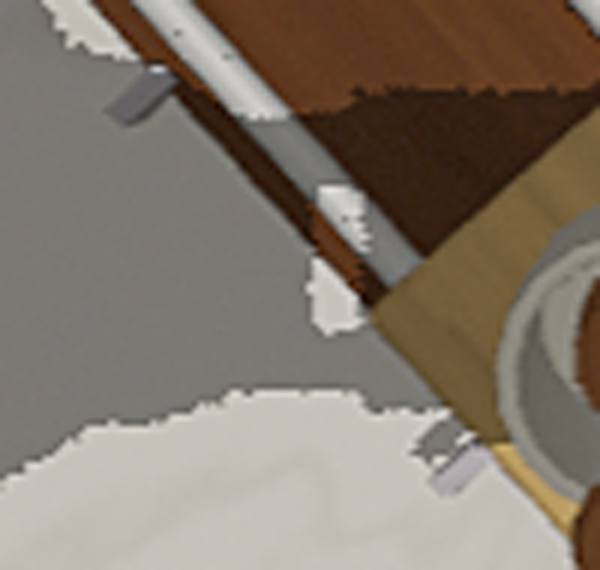

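The crop shows the mark at (140,90) and the pointer at (460,465). Both lie on the front edge, with the pointer level with the pot axis, so the remaining travel is 106.6 mm. Sliding now.

Emit:
jog_arm(plan=[[0,0,0,3,-2.6,0,-1],[0,0,0,9,-7.7,0,-1],[0,0,0,18,-15.4,0,-1],[0,0,0,28,-23.9,0,-1],[0,0,0,38,-32.4,0,-1],[0,0,0,48,-41,0,-1],[0,0,0,57,-48.7,0,-1],[0,0,0,65,-55.5,0,-1],[0,0,0,72,-61.5,0,-1],[0,0,0,77,-65.7,0,-1],[0,0,0,81,-69.2,0,-1],[0,0,0,81,-69.2,0,-1]], squeeze=50)

```text
time: 14.2
ee_pos: [0.4913, -0.1797, 0.0518]
eef_rot: [0.945, 0.326, 0.0, 0.001]
ft_force: [5.1, -4.5, -2.4]
width: 0.0234
grip_force: 50.0
```

```bash
cat > m.py <<'E'
from h import *
ax()
d=np.array([np.cos(np.radians(78.6)),np.sin(np.radians(78.6))]);n=np.array([-d[1],d[0]]);pot=np.array([.4915,-.1725])
for nm in('top','side','wrist'):
    P=cloud(grab(nm));p=P[(P[...,2]>.099)&(P[...,2]<.108)];p=p[np.hypot(*(p[:,:2]-pot-.1066*d).T)<.045]
    if len(p)>5:
        q,r=cv2.minEnclosingCircle(p[:,:2].astype(np.float32));print(nm,'rim',len(p),round(r,4),'along',((np.array(q)-pot)@d).round(4),'across',((np.array(q)-pot)@n).round(4))
    s=(P[...,:2]-pot)@d;t=(P[...,:2]-pot)@n
    for k,(a,b) in dict(pointer=(.025,.036),mark=(.009,.016)).items():
        m=(abs(s-.1066)<.03)&(t>.0525)&(t<.07)&(P[...,2]>a)&(P[...,2]<b);print(k,m.sum(),s[m].mean().round(4) if m.any() else'')
    m=(P[...,2]>.2)&(P[...,2]<.23)&(abs(s-.1066)<.04)&(abs(t)<.04)
    if m.any():print('ball',m.sum(),s[m].mean().round(4),t[m].mean().round(4),P[...,2][m].max().round(4))
E
python3 m.py
```

```text
14.2 [ 0.49131865 -0.17968921  0.05181782] [ 5.12701562 -4.4784747  -2.42778758] 0.023358224883143357
[[ 0.787  0.617  0.002]
 [ 0.617 -0.787 -0.001]
 [ 0.     0.002 -1.   ]]
top rim 42 0.0274 along 0.1099 across -0.0012
pointer 4 0.1095
mark 1 0.1066
ball 28 0.1097 -0.0007 0.2243
side rim 82 0.0293 along 0.1085 across 0.0011
pointer 10 0.1075
mark 6 0.1074
ball 36 0.112 0.0034 0.221
wrist rim 6006 0.0278 along 0.106 across 0.001
pointer 143 0.106
mark 90 0.105
```

The carrier is within about 1 mm of the mark. Releasing so the detent can centre it, then looking.

Emit:
jog_arm(plan=[[0,0,0,0,0,0,-0.4],[0,0,0,0,0,0,0],[0,0,0,0,0,0,0.4],[0,0,0,0,0,0,0.8],[0,0,0,0,0,0,0.8],[0,0,0,0,0,0,0.8]])

```text
time: 14.95
ee_pos: [0.4904, -0.1793, 0.0515]
eef_rot: [0.945, 0.326, -0.0, -0.0]
ft_force: [0.2, -0.1, -0.4]
width: 0.058
grip_force: 0.0
```

```bash
python3 m.py; python3 -c "
from h import *
c=pickle.load(open('wrist.pkl','rb'));save(c,'w7.png')"
```

```text
14.95 [ 0.49042968 -0.17927438  0.05145539] [ 0.22755139 -0.07442044 -0.35250761] 0.058024283187458656
[[ 0.787  0.617 -0.   ]
 [ 0.617 -0.787  0.   ]
 [-0.    -0.    -1.   ]]
top rim 39 0.0273 along 0.1097 across -0.001
pointer 4 0.1095
mark 1 0.1066
ball 28 0.1089 0.0004 0.2226
side rim 76 0.0295 along 0.109 across 0.0012
pointer 10 0.1084
mark 6 0.1082
ball 37 0.1124 0.0026 0.2219
wrist rim 6046 0.0279 along 0.1069 across 0.001
pointer 143 0.1057
mark 87 0.1049
```

View pics/w7.png

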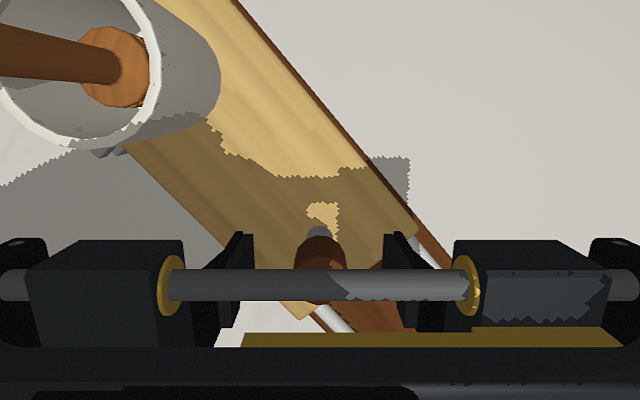

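The wrist view shows the knob free between the fingers at (320,270), the dipper standing in the pot, and the pointer over the mark at (105,152). Backing off straight up.

Emit:
jog_arm(plan=[[0,0,0,0,0,0,1],[0,0,0,0,0,-20,1],[0,0,0,0,0,-50,1],[0,0,0,0,0,-90,1],[0,0,0,0,0,-130,1],[0,0,0,0,0,-170,1],[0,0,0,0,0,-210,1],[0,0,0,0,0,-250,1],[0,0,0,0,0,-250,1],[0,0,0,0,0,-250,1]])

```text
time: 16.1
ee_pos: [0.4908, -0.1795, 0.3019]
eef_rot: [0.945, 0.326, 0.001, 0.0]
ft_force: [-0.4, 0.5, -0.8]
width: 0.0867
grip_force: 0.0
```

```bash
python3 m.py
python3 - <<'E'
from h import *
Q=cloud(pickle.load(open('side.pkl','rb')))
for cx,cy in((.513,.29),(.421,.222),(.41,.12),(.458,.386),(.382,.39)):
    m=(abs(Q[...,0]-cx)<.025)&(abs(Q[...,1]-cy)<.025)&(Q[...,2]>.12)&(Q[...,2]<.21);print(m.sum(),Q[m].mean(0).round(4))
E
```

```text
16.1 [ 0.49083088 -0.17945499  0.30187179] [-0.40050033  0.54417921 -0.80463636] 0.08669032659634392
[[ 0.787  0.617  0.001]
 [ 0.617 -0.787  0.   ]
 [ 0.001  0.001 -1.   ]]
top rim 40 0.0274 along 0.1096 across -0.0012
pointer 3 0.11
mark 1 0.1066
ball 29 0.1092 0.0001 0.2282
side rim 82 0.0297 along 0.109 across 0.003
pointer 9 0.1083
mark 8 0.1085
ball 36 0.1124 0.0024 0.2215
wrist rim 627 0.0275 along 0.1078 across 0.001
pointer 42 0.1071
mark 15 0.1046
ball 712 0.106 -0.0 0.2202
203 [0.5129 0.2958 0.1538]
236 [0.4192 0.2254 0.1631]
103 [0.4084 0.1228 0.1573]
170 [0.4578 0.3863 0.158 ]
173 [0.3819 0.3909 0.1582]
```

Pointer and mark agree within measurement error, the dipper is standing in the pot, and everything else is unmoved.

```bash
python3 -c "
from bench import order;print(order.close_job())"
```

```text
the job is handed in; nothing more can be done
None
```

I handed the job in at about 16 s on the robot's clock: the dipper stands in the honey pot and the carrier is at its station, with the pointer on the mark to within my 1–3 mm measuring error. The other two wooden tools and the yellow look-alikes measured unmoved; I did not re-measure the jars, mug, tin or salt cellar, though the arm never went near them.

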